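Lock the belt cover's open quarter-turn stud

TASK

The grey belt cover on top of the lathe's headstock is held by three quarter-turn wing studs, each in a square slotted boss; two are already locked down, and one still stands up with its wing askew to its slot. Line that wing up with the slot, push the stud fully in, then, keeping it pressed in, turn it a quarter turn clockwise (seen from above) so that it locks, and let go.

Things in the scene. Friction and masses are not known exactly. Their poses are not given: they have to be found in the camera images.
- wing (a point): Grip point on the open stud's upright axis, 44 mm over the boss's top face when fully out. Brass wing: 30 mm long (point x), 10 thick (y), 30 tall (18 below to 12 above this point), free to pinch from above. Below it a 10 mm shaft and a 36 x 8 x 5 mm cross bar along x, 1.5 mm over the face. Stands 12 mm higher than the two locked studs, whose wings are square to their slots, 105 mm or more away.
- slot (a point): Centre of the open stud's slot, in the top face of its square aluminium boss (60 x 60 x 22 mm, on the grey cover; top 192 mm above the bench). Slot 48 mm long along point x (parallel to two boss sides), 15 mm wide along y, through a 5 mm plate into a hollow; the stud's axis is at its centre. The bar enters only if the wing is within about 12 degrees of x.
- stud_turn (a joint): Turn of the open stud, rad: 0 when the wing lies along the slot, growing clockwise seen from above. Starts 0.4 to 1.0; stays where left (0.04 N m friction). Stops at -0.7 and 1.6. A quarter turn, 1.57, is locked; 1.2 or more holds. Cannot turn while the bar is within the slot's plate.
- stud_depth (a joint): How far the open stud is pushed in, m: 0 out, 0.014 fully in (hard stop). A spring pushes it out (4 N when out, 7 N when in). From about 0.0115 on, the bar is clear below the plate and can turn. Released turned, the spring holds the bar against the plate's underside at about 0.0115; released unturned, it comes out again.

How it is judged:
On the way:
1. the stud is pushed in through its slot, wing in line with the slot (value of joint stud_depth above 0.01 m and value of joint stud_turn below 0.5 rad), for 0.1 s.
At the end, for the whole second after the job is handed in: The open stud is pushed in (at least 9 mm) and turned clockwise by at least 1.2 rad (69 degrees) from the line of its slot, so that its spring cannot bring it out; it is at rest (value of joint stud_turn above 1.2 rad and value of joint stud_depth above 0.009 m and velocity of joint stud_turn between -0.05 and 0.05 rad/s); the robot touches nothing.
It also fails if it takes over 38 s, if anything falls off the work surface, if the arm or the gripper's body presses on something with over 40 N, if the wrist force passes 120 N, or if a joint passes its speed limit or range.

ROBOT

A 7-joint arm with a two-finger parallel gripper is mounted at the origin on the work surface. World frame = base frame: x ahead of the robot, y to its left, z up, the work surface at z = 0. Lengths are in m, angles in rad, forces in N, time in s.
With the tool pointing down it reaches from about 0.35 to 0.775 m from the base axis. Payload 3.1 kg.
Tool frame: the origin (TCP) lies midway between the tips of the shut fingers; the grasp point (between the pads) lies 19 mm behind it; z points along the fingers, y is the line along which they close (so a half turn about z gives the same grasp; the last joint's range is limited). The gripper opens to 85 mm and grips with 20 to 120 N. Pads are 22 mm wide; open, the fingers measure 114 mm over their backs; the gripper's body (76 mm by 85 mm) begins 54 mm behind the grasp point. The pads swing forward as they close: fully open they stand 13 mm farther back than shut.
Start: joints at [1.223, 0.311, 0.014, 1.512, -0.004, 1.319, -0.027], TCP at [0.166, -0.524, 0.231] pointing down, gripper open.
Joint ranges: [-2.7, 2.7], [-0.3, 1.91], [-1.27, 1.3], [0.12, 2.57], [-1.44, 4.58], [0.2, 2.03], [-3.05, 3.05]. Speed limits (rad/s): [2.79, 2.79, 3.14, 3.14, 3.14, 3.14, 3.14].

INTERFACE

Orientations are given as [roll, pitch, yaw] about the fixed x, y, z axes, in that order (R = Rz(yaw) Ry(pitch) Rx(roll)).
In Python, from station import env, snapshot, masks_of gives the robot as it stands.
- The arm moves only by the tool step_arm, never from a script. Its argument "deltas" is a list of rows, each an object with "xyz": the shift along the tool's x, y, z in mm, a list of three; "rotation": the turn, a rotation vector about the tool's x, y, z in degrees, a list of three. In form: [{"xyz": [tx, ty, tz], "rotation": [ax, ay, az]}, ...]. A call has 1 to 12 rows; each row shifts and turns the commanded pose from where the row before left it, along the tool's axes as they then stand; what a row does not reach is not made up. A row lasts 1/12 s, in which the tool goes at most 41.7 mm and 7.16 degrees, less where a joint would pass 70% of its speed; a pose out of reach is approached as far as the arm can. A call with a gripper value outside its range is refused whole. "hand" is the closure, from 0 (fully open) to 1 (shut), set as the call begins (left out, the last holds). The fingers move at their own pace and stop on an object; "force" is the grip in N (left out, the last holds). Time passes only in rows, so rows that do not move let the fingers close. It gives the time, the measured TCP pose, the force, the opening and the grip force at its end, in the units of the state.
- env.get_state(): the state, without advancing time (a new reading comes with each control period).
- snapshot(name): name is "side" or "top"; returns a dict with "color" (400x640x3 uint8, blue, green, red), "fx", "fy", "cx", "cy" (pixels), "k1" (the pictures are not rectified: a ray, as slopes to the right and down, at radius r is drawn at 1 + k1 r^2 times it, then the intrinsics apply), "rvec" (rotation vector, rad) and "tvec" (3), from world to camera coordinates, as OpenCV has them. Camera axes: x right, y down, z forward; pixel columns grow to the right and rows downward; lengths in m; the calibration is good to about 2 mm. A picture is of the moment at which its call begins. There is no depth.
- env.close_job(): hands the job in; it is judged then, once.
Trained networks look in a picture, given as the dict that the camera call returned (one of the last four; its "shot" number tells which), for a name from the list of things; names that differ only in an ending like _2 or _b are one class to them, and where a whole thing is asked for, a point or a joint stands for the part that bears it (a point fixed in the world has none). Each returns a list of dicts, best first, with "score" (0 to 1); they miss things now and then, are a little off and sometimes report something else, mostly with a low value. They report only what shows in the picture. A call takes as long as a camera call.
- masks_of(query, picture): "mask" (400x640 bool, what is visible of it) and "rect" ([centre column, centre row, width, height] in pixels, round what is visible of it).
The state is a dict: "clock": time; "joints": joint angles; "qvel": joint speeds; "effort": joint torques, N m; "eef_pos": TCP position; "tcp_rot": TCP orientation; "contact_force": force on the tool from outside, world axes, zero at the start; "torque": the same for the moment, N m; "opening": finger opening in m; "gripper_force": force on a finger pad.
Only numpy, scipy, OpenCV 4.12 (cv2) and the standard library are available. Lean on these libraries where they do the work, as an engineer would, in place of code of your own. Each camera call takes 0.05 s, during which the arm holds its last target. There are 200 camera calls.

## Working session

There is one attempt and no reset: what is moved stays moved. The work goes in short steps, Python scripts to look and compute and a tool call to move; the robot and the scene stay as the last step left them, time stands still between calls to the robot, and variables do not carry over. Pictures are saved under pics/ and viewed, at most 10 in all, crops included, and the job is handed in when it is done.

Besides the shell and the picture viewer there is one more tool, called as name(argument=value, ...) on one line, values as JSON. step_arm: Moves the arm, as the interface text tells. Its arguments: {"type":"object","properties":{"deltas":{"type":"array","items":{"type":"object","properties":{"xyz":{"type":"array","items":{"type":"number"}},"rotation":{"type":"array","items":{"type":"number"}}}}},"hand":{"type":"number"},"force":{"type":"number"}},"required":["deltas"]}

```bash
mkdir -p pics
cat > h.py <<'E'
import numpy as np, cv2
from station import env, snapshot, masks_of
def cam(p):
    K=np.array([[p['fx'],0,p['cx']],[0,p['fy'],p['cy']],[0,0,1.]]);D=np.array([p['k1'],0,0,0.])
    R=cv2.Rodrigues(np.array(p['rvec'],float))[0];t=np.array(p['tvec'],float).ravel();return K,D,R,t
def onplane(p,uv,z):
    K,D,R,t=cam(p)
    n=cv2.undistortPoints(np.array(uv,float).reshape(-1,1,2),K,D).reshape(-1,2)
    d=np.c_[n,np.ones(len(n))]@R; c=-R.T@t
    return c+d*((z-c[2])/d[:,2])[:,None]
def proj(p,X):
    K,D,R,t=cam(p)
    return cv2.projectPoints(np.array(X,float).reshape(-1,1,3),cv2.Rodrigues(R)[0],t,K,D)[0].reshape(-1,2)
E
python3 - <<'E'
from h import *
s=env.get_state();print({k:np.round(s[k],3) for k in('clock','eef_pos','tcp_rot','opening')})
for n in('top','side'):
    p=snapshot(n);cv2.imwrite(f'pics/{n}0.png',p['color']);K,D,R,t=cam(p);print(n,-R.T@t,R[2])
    for q in('wing','slot','stud_turn'):
        for m in masks_of(q,p)[:4]:
            print(n,q,round(m['score'],2),np.round(m['rect']), m['mask'].sum())
            if n=='top': print(onplane(p,[m['rect'][:2]],.236 if q!='slot' else .192))
E
```

```text
{'clock': np.float64(0.0), 'eef_pos': array([ 0.165, -0.524,  0.23 ]), 'tcp_rot': array([-3.139,  0.   ,  0.306]), 'opening': np.float64(0.085)}
top [0.50769227 0.00910429 0.89060371] [ 0.14656042 -0.0363841  -0.98853237]
top wing 0.76 [351. 242.   9.  18.] 184
[[ 0.5452474  -0.06055894  0.236     ]]
top slot 0.73 [350. 243.  47.  47.] 1277
[[ 0.54726638 -0.06371539  0.192     ]]
top stud_turn 0.76 [354. 241.   9.  23.] 197
[[ 0.54666961 -0.06564447  0.236     ]]
side [ 0.39843191 -0.49334138  0.61167988] [ 0.30221716  0.74847743 -0.59029342]
side wing 0.83 [311. 229.  22.  29.] 572
side slot 0.74 [310. 242.  45.  60.] 1752
side stud_turn 0.85 [311. 228.  26.  38.] 544
```

Run:
```python
import cv2,numpy as np
a=cv2.imread('pics/top0.png')[190:290,290:420];b=cv2.imread('pics/side0.png')[170:290,240:380]
a=cv2.resize(a,(390*1,300),interpolation=cv2.INTER_CUBIC);b=cv2.resize(b,(350,300),interpolation=cv2.INTER_CUBIC)
c=cv2.imread('pics/top0.png');c=cv2.resize(c,(400,250));d=cv2.resize(cv2.imread('pics/side0.png'),(400,250))
o=np.zeros((560,800,3),np.uint8);o[:300,:390]=a;o[:300,400:750]=b;o[305:555,:400]=c;o[305:555,400:]=d
cv2.imwrite('pics/c1.png',o)
```

```text
(no output)
```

View pics/c1.png

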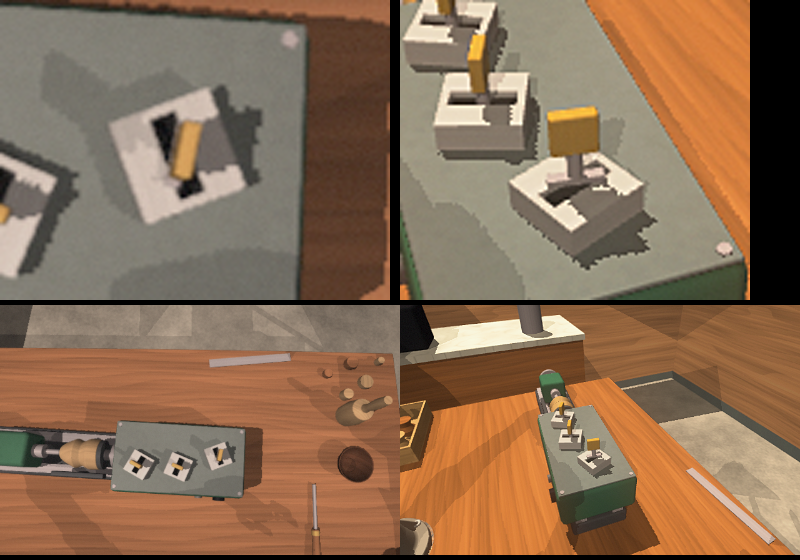

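```bash
cat > fit.py <<'E'
from h import *
from scipy.optimize import minimize
def box(x,y,yaw,l,w,z0,z1):
    c,s=np.cos(yaw),np.sin(yaw)
    return [[x+c*a-s*b,y+s*a+c*b,z] for a in(-l/2,l/2) for b in(-w/2,w/2) for z in(z0,z1)]
def sil(p,X):
    q=proj(p,X).astype(np.float32);h=cv2.convexHull((q*16).round().astype(np.int32)*1)
    m=np.zeros((1600,2560),np.uint8);cv2.fillConvexPoly(m,(h//4+2),1)
    return m[::1]
def hullmask(m):
    m=cv2.resize(m.astype(np.uint8),(2560,1600),interpolation=cv2.INTER_LINEAR)
    c=np.vstack(cv2.findContours(m,0,1)[0]);o=np.zeros_like(m);cv2.fillConvexPoly(o,cv2.convexHull(c),1);return o
def fit(views,dims,x0,yaws):
    # views: list of (pic, mask); dims l,w,z0,z1
    ms=[(p,hullmask(m)) for p,m in views]
    def cost(v):
        c=0
        for p,m in ms:
            s=sil(p,box(v[0]/100,v[1]/100,v[2],*dims));c+=1-(s&m).sum()/(s|m).sum()
        return c
    r=[minimize(cost,[x0[0]*100,x0[1]*100,y],method='Nelder-Mead',options=dict(initial_simplex=[[x0[0]*100,x0[1]*100,y],[x0[0]*100+1,x0[1]*100,y],[x0[0]*100,x0[1]*100+1,y],[x0[0]*100,x0[1]*100,y+.3]],maxiter=120)) for y in yaws]
    for b in sorted(r,key=lambda b:b.fun)[:3]: print(dims,'x,y',np.round(b.x[:2]/100,4),'yaw',round(np.degrees(b.x[2]),1),'cost',round(b.fun,3))
def best(q,p,near=None):
    L=masks_of(q,p);return L[0]['mask']
E
python3 - <<'E'
from fit import *
a=snapshot('top');b=snapshot('side')
W=[(p,best('wing',p)) for p in(a,b)];S=[(p,best('slot',p)) for p in(a,b)]
for V in (W,W[:1],W[1:]): fit(V,(.03,.01,.218,.248),(.546,-.062),np.radians([0,45,90,135]))
for V in (S,S[:1],S[1:]): fit(V,(.06,.06,.17,.192),(.546,-.062),np.radians([0,30,60]))
# slot direction in world from rough pixels
print(onplane(a,[[290+165/3,190+118/3],[290+190/3,190+195/3]],.192), onplane(a,[[290+190/3,190+125/3],[290+178/3,190+180/3]],.248))
for z in (.192,): print(proj(a,[[.546,-.062,z]]),proj(b,[[.546,-.062,z]]))
E
```

```text
(0.03, 0.01, 0.218, 0.248) x,y [ 0.549  -0.0597] yaw -11.6 cost 0.551
(0.03, 0.01, 0.218, 0.248) x,y [ 0.5491 -0.0597] yaw 168.7 cost 0.555
(0.03, 0.01, 0.218, 0.248) x,y [ 0.5489 -0.0599] yaw -12.3 cost 0.556
(0.03, 0.01, 0.218, 0.248) x,y [ 0.5485 -0.0595] yaw 169.3 cost 0.116
(0.03, 0.01, 0.218, 0.248) x,y [ 0.5486 -0.0594] yaw 168.0 cost 0.116
(0.03, 0.01, 0.218, 0.248) x,y [ 0.5483 -0.0593] yaw -11.4 cost 0.117
(0.03, 0.01, 0.218, 0.248) x,y [ 0.5425 -0.0816] yaw 0.8 cost 0.34
(0.03, 0.01, 0.218, 0.248) x,y [ 0.5424 -0.0822] yaw 173.5 cost 0.341
(0.03, 0.01, 0.218, 0.248) x,y [ 0.5438 -0.0785] yaw 136.1 cost 0.345
(0.06, 0.06, 0.17, 0.192) x,y [ 0.55   -0.0608] yaw 19.6 cost 0.306
(0.06, 0.06, 0.17, 0.192) x,y [ 0.5499 -0.0608] yaw 109.9 cost 0.307
(0.06, 0.06, 0.17, 0.192) x,y [ 0.5502 -0.061 ] yaw 20.5 cost 0.308
(0.06, 0.06, 0.17, 0.192) x,y [ 0.5498 -0.0609] yaw 20.5 cost 0.035
(0.06, 0.06, 0.17, 0.192) x,y [ 0.5497 -0.061 ] yaw 110.5 cost 0.035
(0.06, 0.06, 0.17, 0.192) x,y [ 0.5499 -0.061 ] yaw 19.6 cost 0.035
(0.06, 0.06, 0.17, 0.192) x,y [ 0.5499 -0.0593] yaw 18.6 cost 0.272
(0.06, 0.06, 0.17, 0.192) x,y [ 0.5504 -0.0597] yaw 21.0 cost 0.274
(0.06, 0.06, 0.17, 0.192) x,y [ 0.5517 -0.0543] yaw 110.5 cost 0.29
[[ 0.56963908 -0.05547353  0.192     ]
 [ 0.52651783 -0.06910439  0.192     ]] [[ 0.56106326 -0.06326057  0.248     ]
 [ 0.53268647 -0.05672372  0.248     ]]
[[348.99218381 243.35320174]] [[307.54573061 243.8142098 ]]
```

step_arm(deltas=[{"xyz":[0,0,-30]},{"xyz":[0,0,-30]},{"xyz":[0,0,-30]},{"xyz":[25.3,-16.3,0]},{"xyz":[25.3,-16.3,0]},{"xyz":[25.3,-16.3,0]},{"xyz":[25.3,-16.3,0]},{"xyz":[25.3,-16.3,0]},{"xyz":[25.3,-16.3,0]},{"xyz":[25.3,-16.3,0]},{"xyz":[25.3,-16.3,0]},{"xyz":[25.3,-16.3,0]}], hand=0.4, force=40)

```text
invalid input
```

step_arm(deltas=[{"xyz":[25.3,-16.3,0]},{"xyz":[25.3,-16.3,0]},{"xyz":[25.3,-16.3,0]},{"xyz":[25.3,-16.3,0]},{"xyz":[25.3,-16.3,0]},{"xyz":[25.3,-16.3,0]},{"xyz":[25.3,-16.3,0]},{"xyz":[25.3,-16.3,0]},{"xyz":[25.3,-16.3,0]},{"xyz":[25.3,-16.3,0]},{"xyz":[25.3,-16.3,0]},{"xyz":[0,0,0]}])

```text
invalid input
```

step_arm(deltas=[{"rotation":[0,0,-7]},{"rotation":[0,0,-7]},{"rotation":[0,0,-7]},{"rotation":[0,0,-7]},{"rotation":[0,0,-7]},{"rotation":[0,0,-7]},{"rotation":[0,0,-7]},{"rotation":[0,0,-7]},{"rotation":[0,0,-7]},{"rotation":[0,0,-7]},{"rotation":[0,0,-7]}])

```text
invalid input
```

step_arm(deltas=[{"rotation":[0,0,-7]},{"rotation":[0,0,-7]},{"rotation":[0,0,-7]},{"rotation":[0,0,-7]},{"rotation":[0,0,-7]},{"rotation":[0,0,-7]},{"rotation":[0,0,-7]},{"rotation":[0,0,-7]},{"rotation":[0,0,-7]},{"rotation":[0,0,-7]},{"rotation":[0,0,-3]},{"xyz":[0,0,0]}])

```text
invalid input
```

step_arm(deltas=[{"xyz":[0,0,-30],"rotation":[0,0,0]},{"xyz":[0,0,-30],"rotation":[0,0,0]},{"xyz":[0,0,-30],"rotation":[0,0,0]},{"xyz":[25.3,-16.3,0],"rotation":[0,0,0]},{"xyz":[25.3,-16.3,0],"rotation":[0,0,0]},{"xyz":[25.3,-16.3,0],"rotation":[0,0,0]},{"xyz":[25.3,-16.3,0],"rotation":[0,0,0]},{"xyz":[25.3,-16.3,0],"rotation":[0,0,0]},{"xyz":[25.3,-16.3,0],"rotation":[0,0,0]},{"xyz":[25.3,-16.3,0],"rotation":[0,0,0]},{"xyz":[25.3,-16.3,0],"rotation":[0,0,0]},{"xyz":[25.3,-16.3,0],"rotation":[0,0,0]}], hand=0.4, force=40)

```text
clock: 1.7
eef_pos: [0.3393, -0.3148, 0.3216]
tcp_rot: [3.141, -0.0, 0.306]
contact_force: [0.8, -0.9, 0.3]
opening: 0.051
gripper_force: 0.0
```

step_arm(deltas=[{"xyz":[25.3,-16.3,0],"rotation":[0,0,0]},{"xyz":[25.3,-16.3,0],"rotation":[0,0,0]},{"xyz":[25.3,-16.3,0],"rotation":[0,0,0]},{"xyz":[25.3,-16.3,0],"rotation":[0,0,0]},{"xyz":[25.3,-16.3,0],"rotation":[0,0,0]},{"xyz":[25.3,-16.3,0],"rotation":[0,0,0]},{"xyz":[25.3,-16.3,0],"rotation":[0,0,0]},{"xyz":[25.3,-16.3,0],"rotation":[0,0,0]},{"xyz":[25.3,-16.3,0],"rotation":[0,0,0]},{"xyz":[25.3,-16.3,0],"rotation":[0,0,0]},{"xyz":[25.3,-16.3,0],"rotation":[0,0,0]},{"xyz":[0,0,0],"rotation":[0,0,0]}])

```text
clock: 2.7
eef_pos: [0.5525, -0.0535, 0.3206]
tcp_rot: [-3.136, -0.003, 0.317]
contact_force: [-0.1, 1.8, -0.2]
opening: 0.0513
gripper_force: 0.0
```

step_arm(deltas=[{"xyz":[0,0,0],"rotation":[0,0,-7]},{"xyz":[0,0,0],"rotation":[0,0,-7]},{"xyz":[0,0,0],"rotation":[0,0,-7]},{"xyz":[0,0,0],"rotation":[0,0,-7]},{"xyz":[0,0,0],"rotation":[0,0,-7]},{"xyz":[0,0,0],"rotation":[0,0,-7]},{"xyz":[0,0,0],"rotation":[0,0,-7]},{"xyz":[0,0,0],"rotation":[0,0,-7]},{"xyz":[0,0,0],"rotation":[0,0,-7]},{"xyz":[0,0,0],"rotation":[0,0,-7]},{"xyz":[0,0,0],"rotation":[0,0,-7]}])

```text
clock: 3.62
eef_pos: [0.5498, -0.0615, 0.3213]
tcp_rot: [-3.142, 0.0, 1.656]
contact_force: [0.4, 0.9, 0.1]
opening: 0.0511
gripper_force: 0.0
```

step_arm(deltas=[{"xyz":[0,0,0],"rotation":[0,0,-7]},{"xyz":[0,0,0],"rotation":[0,0,-7]},{"xyz":[0,0,0],"rotation":[0,0,-7]},{"xyz":[0,0,0],"rotation":[0,0,-7]},{"xyz":[0,0,0],"rotation":[0,0,-7]},{"xyz":[0,0,0],"rotation":[0,0,-7]},{"xyz":[0,0,0],"rotation":[0,0,-7]},{"xyz":[0,0,0],"rotation":[0,0,-7]},{"xyz":[0,0,0],"rotation":[0,0,-7]},{"xyz":[0,0,0],"rotation":[0,0,-7]},{"xyz":[0,0,0],"rotation":[0,0,-3]},{"xyz":[0,0,0],"rotation":[0,0,0]}])

```text
clock: 4.62
eef_pos: [0.5499, -0.0616, 0.3212]
tcp_rot: [-3.142, -0.0, 2.924]
contact_force: [-1.2, -0.4, 0.4]
opening: 0.0517
gripper_force: 0.0
```

step_arm(deltas=[{"xyz":[0,0,20],"rotation":[0,0,0]},{"xyz":[0,0,20],"rotation":[0,0,0]},{"xyz":[0,0,20],"rotation":[0,0,0]},{"xyz":[0,0,0],"rotation":[0,0,0]}])

```text
clock: 4.95
eef_pos: [0.5473, -0.0622, 0.2573]
tcp_rot: [-3.14, -0.008, 2.922]
contact_force: [-1.3, -0.5, -0.5]
opening: 0.0512
gripper_force: 0.0
```

Run:
```python
from h import *
o=np.zeros((400,800,3),np.uint8)
for i,n in enumerate(('side','top')):
    p=snapshot(n);e=env.get_state()['eef_pos']
    im=p['color'];c=im[150:290,240:380] if n=='side' else im[170:310,280:420]
    o[:,i*400:(i+1)*400]=cv2.resize(c,(400,400),interpolation=cv2.INTER_CUBIC)
cv2.imwrite('pics/c2.png',o)
```

```text
(no output)
```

View pics/c2.png

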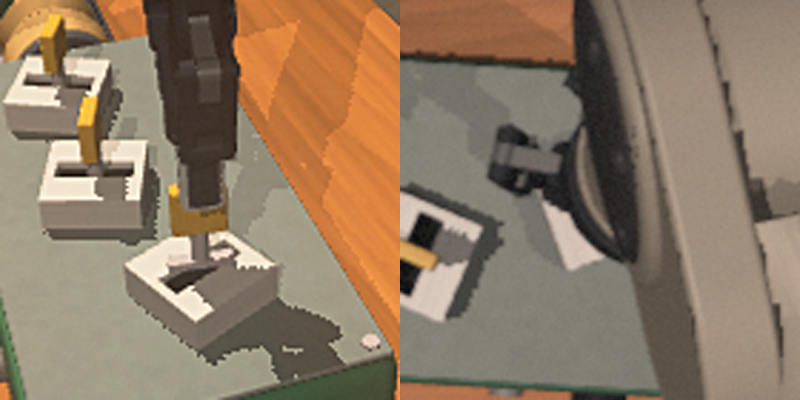

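The side view (left) shows the near finger tip at about (205,205), in front of the wing at (198,208) and clear of it. The neighbouring studs are clear too. Next I descend and close.

step_arm(deltas=[{"xyz":[0,0,13],"rotation":[0,0,0]},{"xyz":[0,0,13],"rotation":[0,0,0]},{"xyz":[0,0,13],"rotation":[0,0,0]},{"xyz":[0,0,0],"rotation":[0,0,0]},{"xyz":[0,0,0],"rotation":[0,0,0]}])

```text
clock: 5.47
eef_pos: [0.5505, -0.0613, 0.2234]
tcp_rot: [3.141, 0.001, 2.923]
contact_force: [-0.4, -0.7, 0.4]
opening: 0.0513
gripper_force: 0.0
```

step_arm(deltas=[{"xyz":[0,0,0],"rotation":[0,0,0]},{"xyz":[0,0,0],"rotation":[0,0,0]},{"xyz":[0,0,0],"rotation":[0,0,0]},{"xyz":[0,0,0],"rotation":[0,0,0]},{"xyz":[0,0,0],"rotation":[0,0,0]},{"xyz":[0,0,0],"rotation":[0,0,0]},{"xyz":[0,0,0],"rotation":[0,0,0]},{"xyz":[0,0,0],"rotation":[0,0,0]}], hand=1, force=40)

```text
clock: 6.13
eef_pos: [0.5508, -0.0603, 0.223]
tcp_rot: [3.14, 0.002, 2.925]
contact_force: [1.7, 2.0, 3.3]
opening: 0.0092
gripper_force: 42.8
```

step_arm(deltas=[{"xyz":[0,0,0],"rotation":[0,0,-5.4]},{"xyz":[0,0,0],"rotation":[0,0,-5.4]},{"xyz":[0,0,0],"rotation":[0,0,-5.4]},{"xyz":[0,0,0],"rotation":[0,0,-5.4]},{"xyz":[0,0,0],"rotation":[0,0,-5.4]},{"xyz":[0,0,0],"rotation":[0,0,-5.4]},{"xyz":[0,0,0],"rotation":[0,0,0]},{"xyz":[0,0,0],"rotation":[0,0,0]}])

```text
clock: 6.8
eef_pos: [0.5507, -0.0598, 0.2227]
tcp_rot: [3.14, 0.003, -2.795]
contact_force: [1.7, 4.5, 3.0]
opening: 0.009
gripper_force: 42.8
```

Run:
```python
from h import *
p=snapshot('side');cv2.imwrite('pics/c3.png',cv2.resize(p['color'][200:280,260:360],(800,600),interpolation=cv2.INTER_CUBIC))
print(env.get_state()['torque'])
```

```text
[ 1.05591254e+00 -6.64067403e-01  2.36002414e-04]
```

View pics/c3.png

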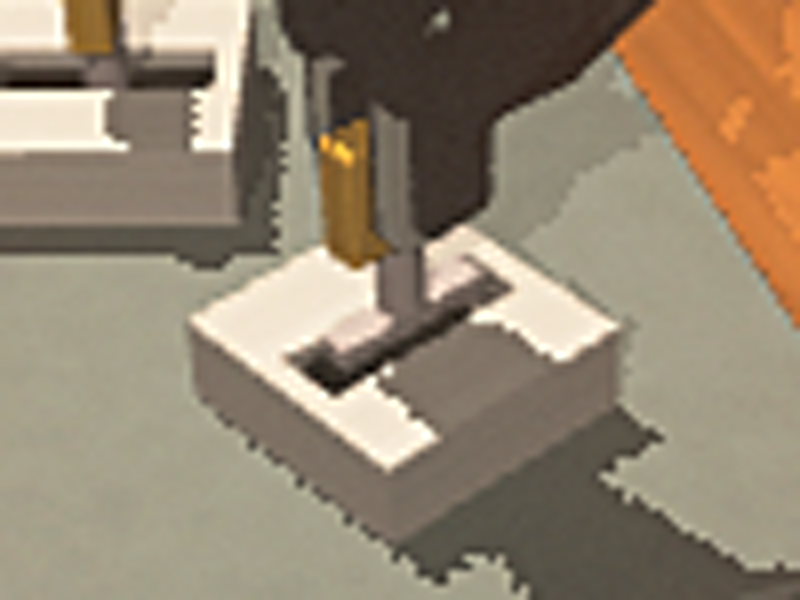

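The cross bar (330,340 to 475,265) lies parallel to the slot and over it, so the wing is lined up. I push in.

step_arm(deltas=[{"xyz":[0,0,3],"rotation":[0,0,0]},{"xyz":[0,0,3],"rotation":[0,0,0]},{"xyz":[0,0,3],"rotation":[0,0,0]},{"xyz":[0,0,3],"rotation":[0,0,0]},{"xyz":[0,0,2.5],"rotation":[0,0,0]},{"xyz":[0,0,0],"rotation":[0,0,0]},{"xyz":[0,0,0],"rotation":[0,0,0]},{"xyz":[0,0,0],"rotation":[0,0,0]}])

```text
clock: 7.52
eef_pos: [0.5509, -0.0597, 0.2095]
tcp_rot: [3.141, 0.003, -2.794]
contact_force: [0.8, 5.3, 9.7]
opening: 0.0093
gripper_force: 43.6
```

step_arm(deltas=[{"xyz":[0,0,0.6],"rotation":[0,0,0]},{"xyz":[0,0,0],"rotation":[0,0,4]},{"xyz":[0,0,0],"rotation":[0,0,5]},{"xyz":[0,0,0],"rotation":[0,0,5]},{"xyz":[0,0,0],"rotation":[0,0,5]},{"xyz":[0,0,0],"rotation":[0,0,5]},{"xyz":[0,0,0],"rotation":[0,0,5]},{"xyz":[0,0,0],"rotation":[0,0,5]},{"xyz":[0,0,0],"rotation":[0,0,5]},{"xyz":[0,0,0],"rotation":[0,0,5]}])

```text
clock: 8.35
eef_pos: [0.5507, -0.0606, 0.2094]
tcp_rot: [3.141, 0.003, 2.716]
contact_force: [-0.4, 2.8, 11.3]
opening: 0.0089
gripper_force: 44.0
```

step_arm(deltas=[{"xyz":[0,0,0],"rotation":[0,0,5]},{"xyz":[0,0,0],"rotation":[0,0,5]},{"xyz":[0,0,0],"rotation":[0,0,5]},{"xyz":[0,0,0],"rotation":[0,0,5]},{"xyz":[0,0,0],"rotation":[0,0,5]},{"xyz":[0,0,0],"rotation":[0,0,5]},{"xyz":[0,0,0],"rotation":[0,0,5]},{"xyz":[0,0,0],"rotation":[0,0,5]},{"xyz":[0,0,0],"rotation":[0,0,4]},{"xyz":[0,0,0],"rotation":[0,0,0]},{"xyz":[0,0,0],"rotation":[0,0,0]}])

```text
clock: 9.27
eef_pos: [0.5501, -0.0611, 0.2094]
tcp_rot: [3.141, 0.001, 1.951]
contact_force: [-1.2, 3.4, 12.4]
opening: 0.0093
gripper_force: 44.1
```

Run:
```python
from h import *
p=snapshot('side');cv2.imwrite('pics/c4.png',cv2.resize(p['color'][200:280,260:360],(800,600),interpolation=cv2.INTER_CUBIC))
print(env.get_state()['torque'],env.get_state()['tcp_rot'])
```

```text
[ 0.71490537  0.38959725 -0.00339958] [3.14069090e+00 1.40663517e-03 1.95147462e+00]
```

View pics/c4.png

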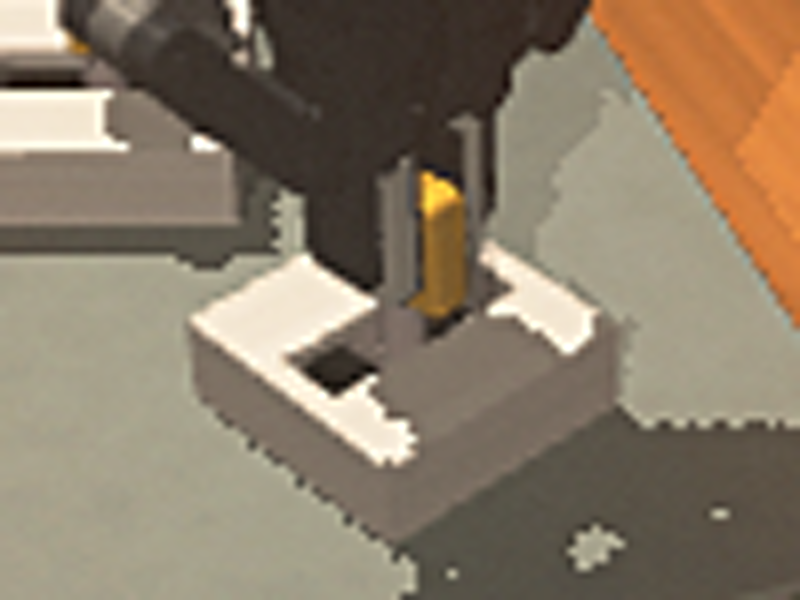

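The wing is down and square to the slot (440,245), and the bar is gone from the slot. I release and back off.

step_arm(deltas=[{"xyz":[0,0,0],"rotation":[0,0,0]},{"xyz":[0,0,0],"rotation":[0,0,0]},{"xyz":[0,0,0],"rotation":[0,0,0]},{"xyz":[0,0,0],"rotation":[0,0,0]},{"xyz":[0,0,0],"rotation":[0,0,0]},{"xyz":[0,0,0],"rotation":[0,0,0]},{"xyz":[0,0,-10],"rotation":[0,0,0]},{"xyz":[0,0,-20],"rotation":[0,0,0]},{"xyz":[0,0,-30],"rotation":[0,0,0]},{"xyz":[0,0,-30],"rotation":[0,0,0]},{"xyz":[0,0,-20],"rotation":[0,0,0]},{"xyz":[0,0,0],"rotation":[0,0,0]}], hand=0.4)

```text
clock: 10.32
eef_pos: [0.5525, -0.0606, 0.3233]
tcp_rot: [3.132, 0.005, 1.953]
contact_force: [0.2, 0.4, -0.6]
opening: 0.0511
gripper_force: 0.0
```

Run:
```python
from h import *
p=snapshot('side');cv2.imwrite('pics/c5.png',cv2.resize(p['color'][180:280,240:380],(800,571),interpolation=cv2.INTER_CUBIC))
```

```text
(no output)
```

View pics/c5.png

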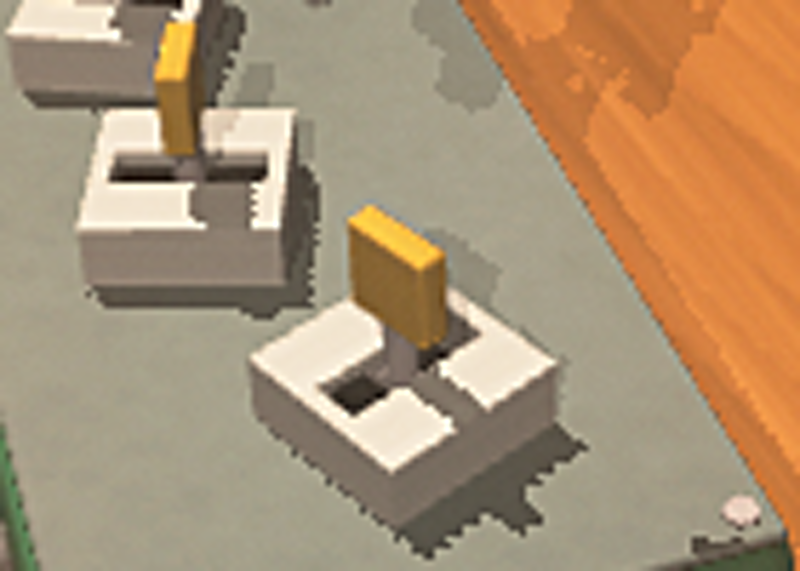

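The wing (400,275) is square to its slot, the stud stays down and the gripper is clear of it.

```bash
python3 -c "
from station import env
print(env.close_job())"
```

```text
the job is handed in; nothing more can be done
None
```

The open stud was lined up, pushed in, turned a quarter turn clockwise and released; the last picture shows it staying down and square to its slot with the gripper clear, and the job was handed in just after 10.3 s (no verdict was returned).

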